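# Unclip the drive box cover

### The arm

A 7-joint arm with a two-finger parallel gripper is mounted at the origin on the work surface. World frame = base frame: x ahead of the robot, y to its left, z up, the work surface at z = 0. Lengths are in m, angles in rad, forces in N, time in s.
With the tool pointing down it reaches from about 0.4 to 0.85 m from the base axis. Payload 10.4 kg.
Tool frame: the origin (TCP) lies on the centre line of the jaws, within the pads' length; the fingertips stand 17 mm ahead of it and the grasp point (between the pads) lies 2 mm behind it (robot.nose_length is the distance from the TCP to the fingertips, in m); x points along the fingers, y is the direction in which the jaws open and shut, and the axes are right-handed (so a half turn about x gives the same grasp; the last joint's range is limited). The gripper opens to 85 mm and grips with 20 to 120 N. Pads are 22 mm wide; open, the fingers measure 114 mm over their backs; the gripper's body (76 mm by 85 mm) begins 54 mm behind the grasp point. The pads swing forward as they close: fully open they stand 13 mm farther back than shut.
Start: joints at [1.129, 0.332, -0.065, 1.46, 0.022, 1.35, -0.088], TCP at [0.254, -0.571, 0.248] pointing down, gripper open.
Joint ranges: [-2.6, 2.6], [-0.5, 2.12], [-1.47, 1.34], [0.16, 2.42], [-1.27, 4.41], [0.06, 2.06], [-2.6, 2.6]. Speed limits (rad/s): [2.22, 2.22, 2.79, 2.79, 3.14, 3.14, 3.14].

### API

Orientations are given as a 3x3 rotation matrix whose columns are the frame's x, y, z axes.
In Python, from bench import robot, optics gives the robot as it stands.
- The arm moves only by the tool play_rows, never from a script. Its argument "commands" is a list of rows, each an object of numbers: "x", "y", "z": the shift along the tool's x, y, z in m; "roll": the turn about the tool's x in degrees. A call has 1 to 10 rows; each row is the pose to reach, as a shift and turn from the pose commanded when the call began, along the tool's axes at that moment; what a row does not reach only later rows make up. A row lasts 1/10 s, in which the tool goes at most 50 mm and 8.59 degrees, less where a joint would pass 70% of its speed; a pose out of reach is approached as far as the arm can. A call with a gripper value outside its range is refused whole. "hand" is the opening, from 0 (shut) to 1 (fully open), set as the call begins (left out, the last holds). The fingers move at their own pace and stop on an object; "squeeze" is the grip in N (left out, the last holds). Time passes only in rows, so rows that repeat a pose let the fingers close. It gives the time, the measured TCP pose, the force and the opening at its end, in the units of the state.
- robot.get_obs(): the state, without advancing time (a new reading comes with each control period).
- optics.get_image(name): name is "side" or "top" or "wrist"; returns a dict with "img" (480x640x3 uint8, red, green, blue), "fovy" (degrees; the focal length in pixels is half the picture's height over the tangent of half this angle, whatever the lens; pixels are square), "cx", "cy" (the principal point, pixels), "dist_coeffs" ([k1, k2, p1, p2, k3] as OpenCV has them; the pictures are not rectified), "R" (3x3) and "t" (3): a world point X has camera coordinates R X + t. Camera axes: x right, y down, z forward; pixel columns grow to the right and rows downward; lengths in m; the calibration is good to about 2 mm. A picture is of the moment at which its call begins. There is no depth.
- robot.sign_off(): hands the job in, once; it reports no verdict.
The state is a dict: "t": time; "qpos": joint angles; "qvel": joint speeds; "joint_efforts": joint torques, N m; "position": TCP position; "eef_rot": TCP orientation; "contact_force": force on the tool from outside, world axes, zero at the start; "moment": the same for the moment, N m; "grip_width": finger opening in m.
Only numpy, scipy, OpenCV 4.12 (cv2) and the standard library are available. Lean on these libraries where they do the work, as an engineer would, in place of code of your own. Each camera call takes 0.05 s, during which the arm holds its last target. There are 200 camera calls.

### The job

Take the clip-on cover off the drive box of the proof press: hold its upright tab fin, press it inward, towards the middle of the cover, feeling for how far it needs to go, and lift the cover off while the tab is held in, forcing neither. Then lay the cover gently, right way up and flat, on the free part of the wooden board and let go of it, leaving the box, the metal type on the board and the other things on the bench where they are.

Things in the scene. Friction and masses are not known exactly. Their poses are not given: they have to be found in the camera images.
- housing: Grey drive box, fixed, 150 x 110 x 48 mm (x, y, z), with an open collar 87 x 59 mm outside, 22 mm high, round the middle of its top. Origin: centre of its underside, on the bench; z up. Inside the collar, unseen, a steel catch holds the tab's hook (0.7 mm play); it is set differently in each box. More than 25 N between cover (or its tab) and box does damage.
- cover: Loose black plastic cover, 96 x 68 mm (x, y), 25.5 mm high, 0.11-0.2 kg. Skirt 3 mm, 1.5 mm play on each side of the collar, overlapping it by 21.5 mm. Origin: centre of the skirt's lower edge, z up; seated, it is 48.5 mm over the bench, axes as the box's. The tab fin stands on its top off centre, to -x; low ribs mark the +x half. Nothing reaches below the skirt: it stands flat.
- tab_grip (a point): Middle of the tab's fin: an upright black block 24 mm long (cover x), 12 mm thick (cover y), from 2 to 30.5 mm above the cover's flat top. This point is 16.5 mm above that top and, untouched, 21 mm from the cover's centre towards -x. Axes as the cover's. The tab is part of the cover and carries it: pinch the fin across its thickness.
- tab (a joint): Travel (m) of the tab in the cover: 0 = sprung out, grows as the fin is pushed to cover +x (its middle), at most 0.013. Spring 1.5 N plus 0.5 N/mm. From rest the fin must go 2 to 9 mm before its hook is free (unknown, differs per box), counting the cover's own sliding in its play; 2 mm beyond, it meets a hard stop in the box. Hold it there; the hook is past the catch once 12 mm up.
- board: Flat wooden board, fixed, 200 x 260 x 14 mm (x, y, z). Origin: centre of its underside, on the bench; top 14 mm above. Set the cover down softly: over 40 N is too hard. Two pieces of metal type stand along its +y edge (over y = +85 mm); the rest, from y = -130 to +80 mm, is free.
- forme: Block of metal type, 50 x 30 x 26 mm, standing on the board; origin under its centre. Leave it.
- spacer: Small block of metal type, 30 x 22 x 24 mm, on the board; origin under its centre. Leave it.
- ink_tin: Aluminium tin, 72 mm across, 70 mm high, at the back; leave it.
- wash: Small brown glass jar, 44 mm across, 45 mm high, on the robot's side of the bench; leave it.
- mallet: Hammer lying at the right, on the robot's side; leave it.
- driver: Screwdriver lying at the back; leave it.
- mug: White mug, 76 mm across, 90 mm high, at the left; leave it.
- brush: Brush lying at the right; leave it.
There are look-alikes about, which are no part of the job. Of the things shaped like the cover, the black one is meant.

How it is judged:
By the outcome, as a careful person would: the job done as asked, in the order asked, and still so for the second after the job is handed in, with the robot touching nothing.
It also fails if it takes over 64 s, if anything falls off the work surface, if the arm or the gripper's body presses on something with over 40 N, if the wrist force passes 120 N, or if a joint passes its speed limit or range.

## Working session

There is one attempt and no reset: what is moved stays moved. The work goes in short steps, Python scripts to look and compute and a tool call to move; the robot and the scene stay as the last step left them, time stands still between calls to the robot, and variables do not carry over. Pictures are saved under pics/ and viewed, about 8 in all and at most 12, crops included, and the job is handed in when it is done.

Besides the shell and the picture viewer there is one more tool, called after "Emit:" as name(argument=value, ...), one argument or row to a line, values as JSON. play_rows: Moves the arm, as the interface text tells. Its arguments: {"type":"object","properties":{"commands":{"type":"array"},"hand":{"type":"number"},"squeeze":{"type":"number"}},"required":["commands"]}

```bash
mkdir -p pics; ls; cat > h.py <<'E'
import numpy as np, cv2
from bench import robot, optics
def cam(n):
    d=optics.get_image(n); f=240/np.tan(np.radians(d['fovy'])/2)
    d['K']=np.array([[f,0,d['cx']],[0,f,d['cy']],[0,0,1]]); d['D']=np.array(d['dist_coeffs'],float)
    d['R']=np.array(d['R']); d['t']=np.array(d['t']); return d
def save(d,p): cv2.imwrite(p,d['img'][:,:,::-1])
def ray(d,uv):
    p=cv2.undistortPoints(np.array(uv,float).reshape(-1,1,2),d['K'],d['D']).reshape(-1,2)
    v=np.c_[p,np.ones(len(p))]@d['R']; return -d['R'].T@d['t'],v
def plane(d,uv,z):
    c,v=ray(d,uv); return c+v*((z-c[2])/v[:,2])[:,None]
def proj(d,X):
    return cv2.projectPoints(np.array(X,float).reshape(-1,1,3),cv2.Rodrigues(d['R'])[0],d['t'],d['K'],d['D'])[0].reshape(-1,2)
E
python3 - <<'E'
from h import *
for n in('top','side'):
    d=cam(n); save(d,f'pics/{n}0.png'); print(n,-d['R'].T@d['t'],d['fovy'],d['D'])
o=robot.get_obs(); print(o)
E
```

```text
pics
top [0.35176769 0.03423553 1.17753268] 56.23713808368575 [-0.03185612  0.          0.          0.          0.        ]
side [ 0.33713922 -0.96433065  1.1731377 ] 44.63792802954937 [0.00742356 0.         0.         0.         0.        ]
{'t': 0.1, 'qpos': array([ 1.1294042 ,  0.33279   , -0.06469155,  1.46083438,  0.02163721,
        1.34992463, -0.08850276]), 'qvel': array([-0.00183681, -0.00224064,  0.00189939, -0.00237417,  0.00130745,
        0.00076259, -0.00087931]), 'joint_efforts': array([ 1.89237224e-03, -6.26742911e+01,  4.93181229e-02, -3.92431533e+01,
        1.61840249e-02,  6.95578303e-03,  7.13669397e-05]), 'position': array([ 0.25401677, -0.5707113 ,  0.2476181 ]), 'eef_rot': array([[-5.99159611e-04,  4.06671658e-01, -9.13574192e-01],
       [ 1.10849536e-03, -9.13573524e-01, -4.06672088e-01],
       [-9.99999206e-01, -1.25635424e-03,  9.65827119e-05]]), 'contact_force': array([ 0.92315477, -0.41761809, -0.46136462]), 'moment': array([-0.00102113,  0.00438614, -0.00079082]), 'grip_width': 0.08559760457015629}
```

View pics/top0.png

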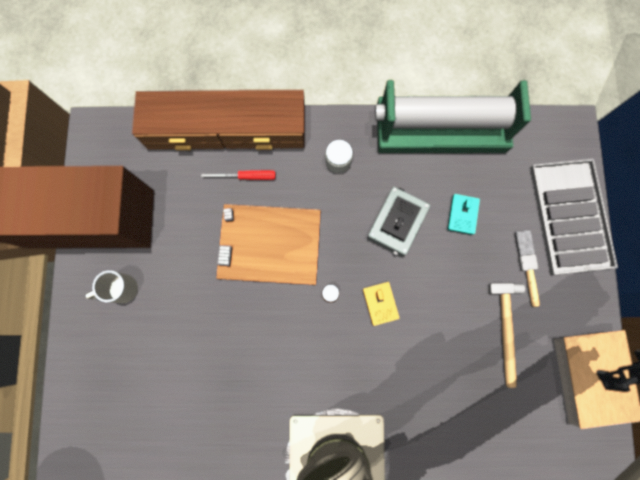

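View pics/side0.png

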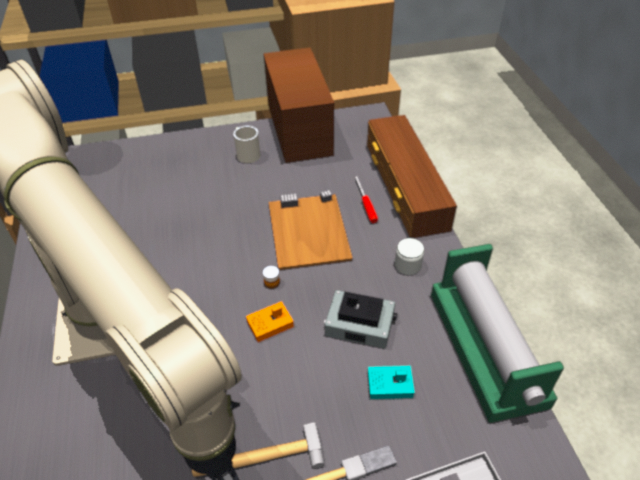

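The top view shows the box with the black cover at about (400,220), and the board at (270,245) with the type at its left (+y) edge. Next I measure both.

```bash
python3 - <<'E'
from h import *
T=cam('top');S=cam('side')
def rect(d,m,z,nm):
    m=cv2.morphologyEx(m,cv2.MORPH_OPEN,np.ones((3,3)))
    c=max(cv2.findContours(m,0,2)[0],key=cv2.contourArea)
    P=plane(d,c.reshape(-1,2),z); r=cv2.minAreaRect((P[:,:2]*1000).astype(np.float32)); print(nm,r, cv2.boundingRect(c)); return m
h=cv2.cvtColor(T['img'],cv2.COLOR_RGB2HSV)
w=np.zeros((480,640),np.uint8); w[180:262,362:435]=255
blk=((h[...,2]<55)*255).astype(np.uint8)&w; rect(T,blk,.074,'cover')
# board
b=((h[...,0]<20)&(h[...,1]>110)&(h[...,2]>110))*255; b=b.astype(np.uint8); b[:195]=0;b[300:]=0;b[:,:200]=0;b[:,340:]=0; rect(T,b,.014,'board')
im=T['img'][175:265,355:440]; print(T['img'][205:240:5,380:420:5].sum(2)//3)
a=cv2.resize(im,None,fx=6,fy=6,interpolation=2); a2=cv2.resize(S['img'][280:350,315:405],None,fx=3,fy=3)
out=np.zeros((540,510+270,3),np.uint8); out[:,:510]=np.clip(a.astype(int)*1.5,0,255); out[:210,510:]=np.clip(a2.astype(int)*2,0,255); cv2.imwrite('pics/c1.png',out[:,:,::-1])
E
```

```text
cover ((579.7833251953125, -152.33506774902344), (5.030168056488037, 5.272237777709961), 88.05538940429688) (395, 226, 3, 3)
board ((549.4094848632812, 173.8350067138672), (258.6354064941406, 198.9014892578125), 86.12467193603516) (217, 205, 103, 80)
[[130 211 207  84  70  69  70 107]
 [143 221 124  86  73  76  75  79]
 [220 212  88  86  86  85  78  88]
 [225 122  90 129  80  86  85 174]
 [213  91  93  58  77  86  88 221]
 [140  64  91  79  89  87 175 220]
 [226 220 139  62  90  96 221 164]]
```

View pics/c1.png

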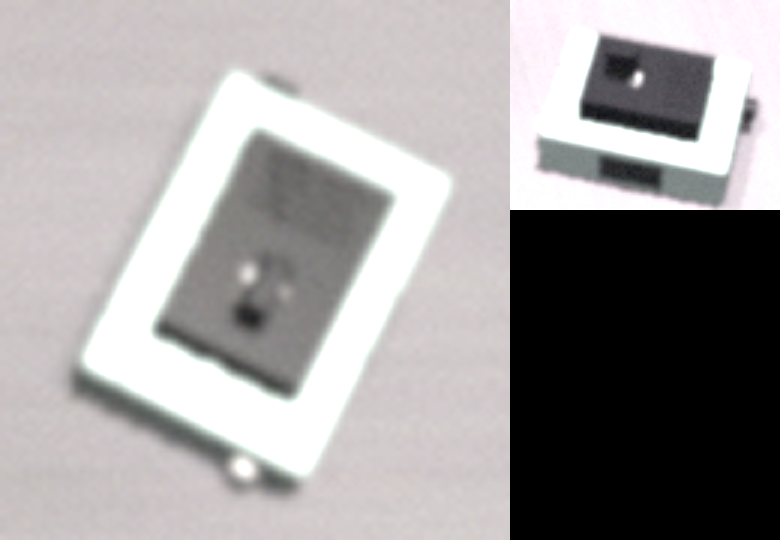

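The crop shows the ribs at the upper end and the fin towards the lower left, so cover +x points to world +x, turned slightly to -y. I work out the poses from the box and cover top corners in this crop.

```bash
python3 - <<'E'
from h import *
T=cam('top')
def q(c,z,nm):
    uv=np.array(c)/6+[355-.42,175-.42]; P=plane(T,uv,z)*1000
    print(nm,P.mean(0).round(1),'sides',[round(np.linalg.norm(P[i]-P[i-1]),1) for i in range(4)],
     'ang',[round(np.degrees(np.arctan2(*(a-b)[[1,0]])),1) for a,b in((P[0],P[3]),(P[1],P[2]))])
q([(233,68),(456,182),(305,480),(82,366)],.048,'box')
q([(255,127),(395,200),(297,385),(160,323)],.074,'cover')
# board corner / start tool
o=robot.get_obs(); print(o['eef_rot'].round(3))
h=cv2.cvtColor(T['img'],cv2.COLOR_RGB2HSV)
b=(((h[...,0]<20)&(h[...,1]>110)&(h[...,2]>110))*255).astype(np.uint8); b[:195]=0;b[300:]=0;b[:,:200]=0;b[:,340:]=0
c=max(cv2.findContours(b,0,2)[0],key=cv2.contourArea); P=plane(T,c.reshape(-1,2),.014)
print(cv2.boxPoints(cv2.minAreaRect((P[:,:2]*1000).astype(np.float32))))
E
```

```text
box [ 603.6 -166.4   48. ] sides [np.float64(148.6), np.float64(108.0), np.float64(147.6), np.float64(105.8)] ang [np.float64(-27.6), np.float64(-28.5)]
cover [ 603.9 -165.1   74. ] sides [np.float64(94.7), np.float64(66.4), np.float64(90.7), np.float64(62.4)] ang [np.float64(-26.8), np.float64(-29.3)]
[[-0.     0.407 -0.914]
 [ 0.001 -0.914 -0.407]
 [-1.    -0.001  0.   ]]
[[441.4892    51.49028 ]
 [639.95966   38.120956]
 [657.34186  296.1634  ]
 [458.8714   309.5327  ]]
```

Emit:
play_rows(
  commands=[
    {"y": -0.01, "z": -0.02, "roll": 3},
    {"y": -0.03, "z": -0.06, "roll": 8},
    {"y": -0.05, "z": -0.1, "roll": 14},
    {"y": -0.075, "z": -0.145, "roll": 21},
    {"y": -0.1, "z": -0.19, "roll": 28},
    {"y": -0.12, "z": -0.235, "roll": 34},
    {"y": -0.145, "z": -0.28, "roll": 40},
    {"y": -0.165, "z": -0.325, "roll": 46},
    {"y": -0.19, "z": -0.365, "roll": 50},
    {"y": -0.205, "z": -0.4, "roll": 52},
  ],
  hand=1,
)

```text
invalid input
```

Emit:
play_rows(
  commands=[
    {"x": 0, "y": -0.01, "z": -0.02, "roll": 3},
    {"x": 0, "y": -0.03, "z": -0.06, "roll": 8},
    {"x": 0, "y": -0.05, "z": -0.1, "roll": 14},
    {"x": 0, "y": -0.075, "z": -0.145, "roll": 21},
    {"x": 0, "y": -0.1, "z": -0.19, "roll": 28},
    {"x": 0, "y": -0.12, "z": -0.235, "roll": 34},
    {"x": 0, "y": -0.145, "z": -0.28, "roll": 40},
    {"x": 0, "y": -0.165, "z": -0.325, "roll": 46},
    {"x": 0, "y": -0.19, "z": -0.365, "roll": 50},
    {"x": 0, "y": -0.205, "z": -0.4, "roll": 52},
  ],
)

```text
t: 1.25
position: [0.5377, -0.2175, 0.2485]
eef_rot: [[0.0, -0.47, -0.883], [0.001, -0.883, 0.47], [-1.0, -0.001, -0.0]]
contact_force: [0.5, 0.3, 1.2]
grip_width: 0.0854
```

Emit:
play_rows(
  commands=[
    {"x": 0, "y": -0.03, "z": -0.005, "roll": 0},
    {"x": 0.02, "y": -0.06, "z": -0.01, "roll": 0},
    {"x": 0.04, "y": -0.08, "z": -0.013, "roll": 0},
    {"x": 0.05, "y": -0.08, "z": -0.013, "roll": 0},
    {"x": 0.05, "y": -0.08, "z": -0.013, "roll": 0},
  ],
)

```text
t: 1.75
position: [0.5843, -0.1566, 0.1966]
eef_rot: [[-0.003, -0.469, -0.883], [0.0, -0.883, 0.469], [-1.0, 0.001, 0.003]]
contact_force: [-0.9, -0.0, 0.5]
grip_width: 0.0855
```

```bash
python3 - <<'E'
from h import *
d=cam('wrist'); save(d,'pics/w0.png'); o=robot.get_obs(); print(o['position'],-d['R'].T@d['t'],d['R'].round(2),o['contact_force'])
E
```

```text
[ 0.58458069 -0.1575504   0.19793177] [ 0.65235341 -0.19277714  0.32109852] [[-0.47 -0.88  0.  ]
 [-0.84  0.45  0.3 ]
 [-0.27  0.14 -0.95]] [-1.05378083  0.1292188   0.71485116]
```

View pics/w0.png

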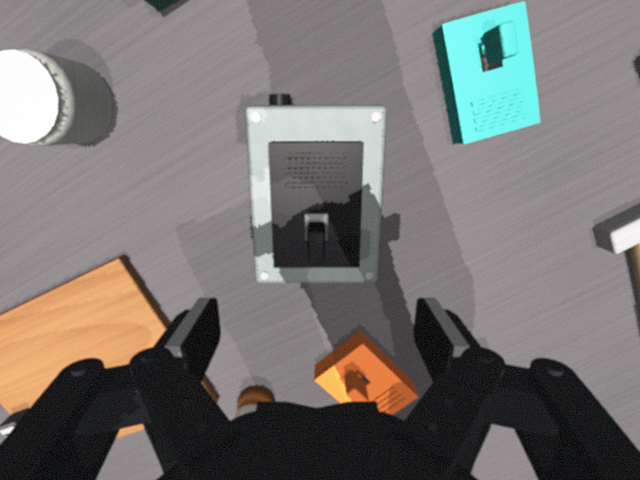

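The wrist view shows the box top corners at about (247,107), (386,106), (379,281) and (257,283), the cover top at (269,141), (362,141), (360,268) and (274,268), and the fin around x=316, y=213-262. I cast these onto their planes and check them against the projected fin corners.

```bash
python3 - <<'E'
from h import *
d=cam('wrist')
def q(c,z,nm):
    P=plane(d,c,z)*1000
    print(nm,P.mean(0).round(1),'sides',[round(np.linalg.norm(P[i]-P[i-1]),1) for i in range(4)],
     'ang',[round(np.degrees(np.arctan2(*(a-b)[[1,0]])),1) for a,b in((P[0],P[3]),(P[1],P[2]))]); return P.mean(0)
b=q([(247,107),(386,106),(379,281),(257,283)],.048,'box')
c=q([(269,141),(362,141),(360,268),(274,268)],.074,'cover')
a=np.radians(-28); ex=np.array([np.cos(a),np.sin(a),0]); ey=np.array([-ex[1],ex[0],0])
c0=np.r_[c[:2]/1000,0]
F=[c0+ex*(-.021+sx*.012)+ey*(sy*.006)+[0,0,z] for z in(.076,.1045) for sx in(1,-1) for sy in(1,-1)]
print(proj(d,F).round(0).tolist())
im=d['img'][90:300,230:400]; cv2.imwrite('pics/w1.png',cv2.resize(np.clip(im[:,:,::-1].astype(int)*2,0,255).astype(np.uint8),None,fx=2.8,fy=2.8,interpolation=2))
E
```

```text
box [ 602.8 -168.4   48. ] sides [np.float64(147.5), np.float64(106.5), np.float64(146.4), np.float64(108.8)] ang [np.float64(-28.0), np.float64(-27.1)]
cover [ 603.  -167.5   74. ] sides [np.float64(97.4), np.float64(66.1), np.float64(97.5), np.float64(68.3)] ang [np.float64(-28.1), np.float64(-26.8)]
[[308.0, 220.0], [324.0, 220.0], [309.0, 250.0], [324.0, 250.0], [307.0, 231.0], [325.0, 231.0], [308.0, 264.0], [325.0, 264.0]]
```

View pics/w1.png

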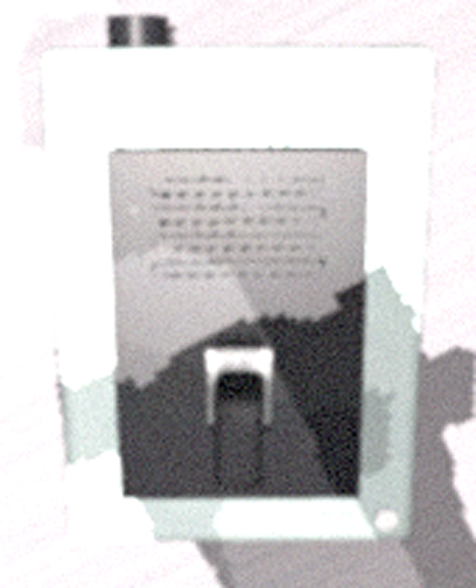

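The fin in the picture lies at (307-325, 223-262), against a predicted (308-325, 220-264). That agrees, and the TCP already stands over it. I descend and close the fingers part way.

Emit:
play_rows(
  commands=[
    {"x": 0.02, "y": 0, "z": 0, "roll": 0},
    {"x": 0.045, "y": 0, "z": 0, "roll": 0},
    {"x": 0.07, "y": 0, "z": 0, "roll": 0},
    {"x": 0.085, "y": 0, "z": 0, "roll": 0},
    {"x": 0.095, "y": 0, "z": 0, "roll": 0},
    {"x": 0.102, "y": 0, "z": 0, "roll": 0},
    {"x": 0.102, "y": 0, "z": 0, "roll": 0},
    {"x": 0.102, "y": 0, "z": 0, "roll": 0},
    {"x": 0.102, "y": 0, "z": 0, "roll": 0},
    {"x": 0.102, "y": 0, "z": 0, "roll": 0},
  ],
  hand=0.28,
  squeeze=20,
)

```text
t: 2.85
position: [0.5857, -0.1566, 0.097]
eef_rot: [[0.001, -0.47, -0.883], [-0.0, -0.883, 0.47], [-1.0, -0.0, -0.001]]
contact_force: [0.2, -0.1, 1.1]
grip_width: 0.0239
```

```bash
python3 - <<'E'
from h import *
d=cam('wrist'); o=robot.get_obs(); print(o['position'],o['contact_force'],o['grip_width'],o['eef_rot'].round(3))
p=proj(d,[o['position']+o['eef_rot'][:,0]*s for s in(0,-.01,.017)]);print(p)
u,v=p[0].astype(int); print(u,v)
y0=max(0,min(v-120,240)); im=d['img'][y0:y0+240,u-130:u+130]
cv2.imwrite('pics/w2.png',cv2.resize(np.clip(im[:,:,::-1].astype(int)*2,0,255).astype(np.uint8),None,fx=2.4,fy=2.4,interpolation=2))
E
```

```text
[ 0.58561136 -0.15654258  0.09690179] [0.00057857 0.35758358 0.30755241] 0.024120566041214472 [[ 0.001 -0.47  -0.883]
 [-0.    -0.883  0.47 ]
 [-1.    -0.    -0.001]]
[[316.03498545 321.47008241]
 [316.00555685 335.06576108]
 [316.0772029  302.03154275]]
316 321
```

View pics/w2.png

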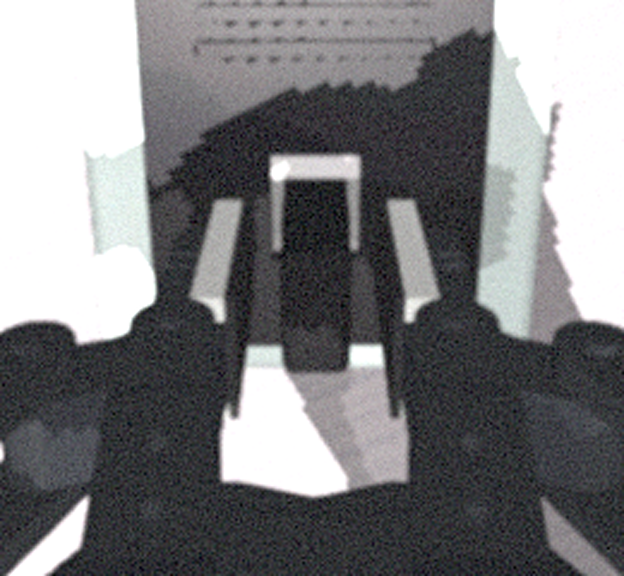

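The fin is centred between the fingers (inner faces at crop x=237 and 393, fin at about 315). I close.

Emit:
play_rows(
  commands=[
    {"x": 0, "y": 0, "z": 0, "roll": 0},
    {"x": 0, "y": 0, "z": 0, "roll": 0},
    {"x": 0, "y": 0, "z": 0, "roll": 0},
    {"x": 0, "y": 0, "z": 0, "roll": 0},
    {"x": 0, "y": 0, "z": 0, "roll": 0},
    {"x": 0, "y": 0, "z": 0, "roll": 0},
  ],
  hand=0,
  squeeze=25,
)

```text
t: 3.5
position: [0.5855, -0.1566, 0.0967]
eef_rot: [[0.0, -0.47, -0.883], [-0.0, -0.883, 0.47], [-1.0, -0.0, -0.0]]
contact_force: [-1.5, 0.3, 5.4]
grip_width: 0.0116
```

Emit:
play_rows(
  commands=[
    {"x": 0, "y": 0, "z": -0.0005, "roll": 0},
    {"x": 0, "y": 0, "z": -0.001, "roll": 0},
    {"x": 0, "y": 0, "z": -0.0015, "roll": 0},
    {"x": 0, "y": 0, "z": -0.002, "roll": 0},
    {"x": 0, "y": 0, "z": -0.0025, "roll": 0},
    {"x": 0, "y": 0, "z": -0.003, "roll": 0},
    {"x": 0, "y": 0, "z": -0.003, "roll": 0},
    {"x": 0, "y": 0, "z": -0.003, "roll": 0},
    {"x": 0, "y": 0, "z": -0.003, "roll": 0},
  ],
)

```text
t: 4.4
position: [0.5879, -0.1579, 0.0967]
eef_rot: [[0.0, -0.47, -0.883], [-0.0, -0.883, 0.47], [-1.0, 0.0, -0.0]]
contact_force: [-2.7, 0.1, 7.4]
grip_width: 0.0115
```

Emit:
play_rows(
  commands=[
    {"x": -0.0003, "y": 0, "z": -0.0003, "roll": 0},
    {"x": -0.0003, "y": 0, "z": -0.0006, "roll": 0},
    {"x": -0.0003, "y": 0, "z": -0.001, "roll": 0},
    {"x": -0.0003, "y": 0, "z": -0.001, "roll": 0},
    {"x": -0.0003, "y": 0, "z": -0.001, "roll": 0},
    {"x": -0.0003, "y": 0, "z": -0.001, "roll": 0},
  ],
)

```text
t: 5.0
position: [0.5887, -0.1582, 0.0967]
eef_rot: [[-0.0, -0.469, -0.883], [0.0, -0.883, 0.469], [-1.0, 0.0, 0.0]]
contact_force: [-2.6, 1.1, 4.9]
grip_width: 0.0116
```

Emit:
play_rows(
  commands=[
    {"x": 0, "y": 0, "z": -0.0003, "roll": 0},
    {"x": 0, "y": 0, "z": -0.0005, "roll": 0},
    {"x": 0, "y": 0, "z": -0.0005, "roll": 0},
    {"x": 0, "y": 0, "z": -0.0005, "roll": 0},
    {"x": 0, "y": 0, "z": -0.0005, "roll": 0},
  ],
)

```text
t: 5.5
position: [0.5891, -0.1585, 0.0967]
eef_rot: [[-0.0, -0.469, -0.883], [0.0, -0.883, 0.469], [-1.0, 0.0, 0.0]]
contact_force: [-2.8, 1.3, 5.7]
grip_width: 0.0116
```

Emit:
play_rows(
  commands=[
    {"x": 0, "y": 0, "z": -0.0003, "roll": 0},
    {"x": 0, "y": 0, "z": -0.0006, "roll": 0},
    {"x": 0, "y": 0, "z": -0.001, "roll": 0},
    {"x": 0, "y": 0, "z": -0.001, "roll": 0},
    {"x": 0, "y": 0, "z": -0.001, "roll": 0},
  ],
)

```text
t: 6.0
position: [0.5898, -0.1588, 0.0967]
eef_rot: [[-0.001, -0.469, -0.883], [0.0, -0.883, 0.469], [-1.0, 0.0, 0.001]]
contact_force: [-4.9, 1.7, 7.8]
grip_width: 0.0117
```

```bash
cat > f.py <<'E'
from h import *
a=[]
for i in range(4):
    optics.get_image('wrist'); o=robot.get_obs(); a.append(np.r_[o['position'],o['contact_force']])
m=np.mean(a,0); z=o['eef_rot'][:,2]
print('travel',-(m[:3]-[.5855,-.1566,.0967])@z*1000,'Fax',m[3:]@z,'Fy',m[3:]@o['eef_rot'][:,1],'Fz',m[5],'z',m[2],o['grip_width'],'mom',o['moment'].round(2))
E
python3 f.py
```

```text
travel 4.848386579085341 Fax 4.5639709601474525 Fy 0.6610489795640908 Fz 6.657133193943418 z 0.09670271995326614 0.011464541265796054 mom [ 0.3   0.9  -0.02]
```

Emit:
play_rows(
  commands=[
    {"x": 0, "y": 0, "z": -0.0003, "roll": 0},
    {"x": 0, "y": 0, "z": -0.0006, "roll": 0},
    {"x": 0, "y": 0, "z": -0.0008, "roll": 0},
    {"x": 0, "y": 0, "z": -0.0008, "roll": 0},
    {"x": 0, "y": 0, "z": -0.0008, "roll": 0},
  ],
)

```text
t: 6.7
position: [0.5899, -0.1589, 0.0967]
eef_rot: [[-0.002, -0.469, -0.883], [0.001, -0.883, 0.469], [-1.0, 0.0, 0.002]]
contact_force: [-8.1, 2.4, 9.8]
grip_width: 0.0111
```

```bash
python3 f.py
```

```text
travel 4.948295597513774 Fax 8.67586174205633 Fy 1.2879776693434641 Fz 10.239915688568075 z 0.09670099556967054 0.011406844552827927 mom [0.62 1.79 0.07]
```

The hard stop is felt at about 4.9 mm of travel (force up 4 N for 0.1 mm), so the hook is free from about 2.9 mm. I back off to about 4 mm, then lift a little.

Emit:
play_rows(
  commands=[
    {"x": 0, "y": 0, "z": 0.0006, "roll": 0},
    {"x": 0, "y": 0, "z": 0.0012, "roll": 0},
    {"x": 0, "y": 0, "z": 0.0016, "roll": 0},
    {"x": 0, "y": 0, "z": 0.0016, "roll": 0},
    {"x": 0, "y": 0, "z": 0.0016, "roll": 0},
  ],
)

```text
t: 7.4
position: [0.5892, -0.1586, 0.0967]
eef_rot: [[-0.001, -0.469, -0.883], [0.0, -0.883, 0.469], [-1.0, 0.0, 0.001]]
contact_force: [-3.9, 1.5, 6.7]
grip_width: 0.0114
```

```bash
python3 f.py
```

```text
travel 4.217891145407872 Fax 3.3216782068582735 Fy 0.40007951100415756 Fz 5.829463002581479 z 0.09670229236379785 0.011234303715359488 mom [0.23 0.68 0.06]
```

Emit:
play_rows(
  commands=[
    {"x": -0.0005, "y": 0, "z": 0, "roll": 0},
    {"x": -0.001, "y": 0, "z": 0, "roll": 0},
    {"x": -0.0015, "y": 0, "z": 0, "roll": 0},
    {"x": -0.002, "y": 0, "z": 0, "roll": 0},
    {"x": -0.0025, "y": 0, "z": 0, "roll": 0},
    {"x": -0.003, "y": 0, "z": 0, "roll": 0},
    {"x": -0.003, "y": 0, "z": 0, "roll": 0},
    {"x": -0.003, "y": 0, "z": 0, "roll": 0},
  ],
)

```text
t: 8.4
position: [0.5893, -0.1588, 0.0995]
eef_rot: [[-0.0, -0.47, -0.883], [-0.0, -0.883, 0.47], [-1.0, 0.0, 0.0]]
contact_force: [-2.1, 0.9, -3.8]
grip_width: 0.0114
```

```bash
python3 f.py
```

```text
travel 4.4373120482558335 Fax 2.883908909049327 Fy 0.49337237777716425 Fz -3.764746213688401 z 0.09956544983080193 0.011423245931559418 mom [0.26 0.74 0.06]
```

Emit:
play_rows(
  commands=[
    {"x": -0.001, "y": 0, "z": 0, "roll": 0},
    {"x": -0.002, "y": 0, "z": 0, "roll": 0},
    {"x": -0.003, "y": 0, "z": 0, "roll": 0},
    {"x": -0.004, "y": 0, "z": 0, "roll": 0},
    {"x": -0.005, "y": 0, "z": 0, "roll": 0},
    {"x": -0.006, "y": 0, "z": 0, "roll": 0},
    {"x": -0.006, "y": 0, "z": 0, "roll": 0},
  ],
)

```text
t: 9.3
position: [0.5896, -0.1587, 0.1058]
eef_rot: [[0.0, -0.47, -0.883], [-0.0, -0.883, 0.47], [-1.0, -0.0, -0.0]]
contact_force: [-2.3, 1.2, -2.4]
grip_width: 0.011
```

```bash
python3 f.py
```

```text
travel 4.6237847917899675 Fax 3.1036728245547147 Fy 0.015257315517030577 Fz -1.6517035135556184 z 0.10581602435690464 0.01121987412766043 mom [0.33 0.67 0.06]
```

Emit:
play_rows(
  commands=[
    {"x": -0.0015, "y": 0, "z": 0.0002, "roll": 0},
    {"x": -0.003, "y": 0, "z": 0.0003, "roll": 0},
    {"x": -0.0045, "y": 0, "z": 0.0003, "roll": 0},
    {"x": -0.006, "y": 0, "z": 0.0003, "roll": 0},
    {"x": -0.0075, "y": 0, "z": 0.0003, "roll": 0},
    {"x": -0.009, "y": 0, "z": 0.0003, "roll": 0},
    {"x": -0.0105, "y": 0, "z": 0.0003, "roll": 0},
    {"x": -0.012, "y": 0, "z": 0.0003, "roll": 0},
    {"x": -0.0135, "y": 0, "z": 0.0003, "roll": 0},
    {"x": -0.015, "y": 0, "z": 0.0003, "roll": 0},
  ],
)

```text
t: 10.5
position: [0.5899, -0.159, 0.1213]
eef_rot: [[0.002, -0.47, -0.883], [-0.001, -0.883, 0.47], [-1.0, -0.0, -0.002]]
contact_force: [-0.1, -0.3, -2.0]
grip_width: 0.0115
```

Emit:
play_rows(
  commands=[
    {"x": -0.0015, "y": 0, "z": 0, "roll": 0},
    {"x": -0.003, "y": 0, "z": 0, "roll": 0},
    {"x": -0.005, "y": 0, "z": 0, "roll": 0},
    {"x": -0.01, "y": 0, "z": 0, "roll": 0},
    {"x": -0.02, "y": 0, "z": 0, "roll": 0},
    {"x": -0.035, "y": 0, "z": 0, "roll": 0},
    {"x": -0.05, "y": 0, "z": 0, "roll": 0},
    {"x": -0.055, "y": 0, "z": 0, "roll": 0},
    {"x": -0.055, "y": 0, "z": 0, "roll": 0},
  ],
)

```text
t: 11.4
position: [0.5899, -0.1587, 0.1772]
eef_rot: [[0.002, -0.47, -0.883], [-0.001, -0.883, 0.47], [-1.0, -0.001, -0.002]]
contact_force: [0.3, 0.4, -2.2]
grip_width: 0.0111
```

```bash
python3 f.py; python3 - <<'E'
from h import *
d=cam('wrist'); save(d,'pics/w3.png'); print(robot.get_obs()['position'])
E
```

```text
travel 3.919503272715695 Fax -0.03281148497047344 Fy -0.10147006749675071 Fz -2.1170155453751183 z 0.17535467182572576 0.011640135702549074 mom [-0.    0.07 -0.02]
[ 0.58880635 -0.15852438  0.17487894]
```

View pics/w3.png

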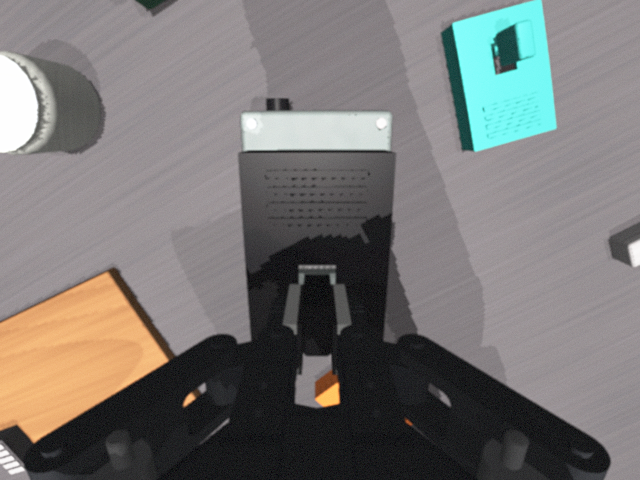

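The cover is off, held level, ribs up (cover top spanning about x=240-395 and y=152-340); it weighs about 2.1 N. I carry it over the board.

Emit:
play_rows(
  commands=[
    {"x": 0, "y": -0.008, "z": 0.006, "roll": 0},
    {"x": 0, "y": -0.025, "z": 0.02, "roll": 0},
    {"x": 0, "y": -0.05, "z": 0.04, "roll": 0},
    {"x": 0, "y": -0.08, "z": 0.064, "roll": 0},
    {"x": 0, "y": -0.11, "z": 0.088, "roll": 0},
    {"x": 0, "y": -0.14, "z": 0.112, "roll": 0},
    {"x": 0, "y": -0.17, "z": 0.136, "roll": 0},
    {"x": 0, "y": -0.2, "z": 0.16, "roll": 0},
    {"x": 0, "y": -0.225, "z": 0.18, "roll": 0},
    {"x": 0, "y": -0.24, "z": 0.192, "roll": 0},
  ],
)

```text
t: 12.65
position: [0.5308, 0.1474, 0.1756]
eef_rot: [[-0.0, -0.466, -0.885], [0.001, -0.885, 0.466], [-1.0, -0.001, 0.001]]
contact_force: [-0.2, -0.6, -2.7]
grip_width: 0.0114
```

Emit:
play_rows(
  commands=[
    {"x": 0, "y": -0.007, "z": 0.006, "roll": 0},
    {"x": 0, "y": -0.009, "z": 0.0075, "roll": 0},
    {"x": 0.015, "y": -0.009, "z": 0.0075, "roll": 0},
    {"x": 0.035, "y": -0.009, "z": 0.0075, "roll": 0},
    {"x": 0.055, "y": -0.009, "z": 0.0075, "roll": 0},
    {"x": 0.07, "y": -0.009, "z": 0.0075, "roll": 0},
    {"x": 0.08, "y": -0.009, "z": 0.0075, "roll": 0},
    {"x": 0.08, "y": -0.009, "z": 0.0075, "roll": 0},
    {"x": 0.08, "y": -0.009, "z": 0.0075, "roll": 0},
  ],
)

```text
t: 13.55
position: [0.5303, 0.1548, 0.0959]
eef_rot: [[0.0, -0.47, -0.883], [0.0, -0.883, 0.47], [-1.0, -0.0, -0.0]]
contact_force: [-0.5, -0.3, -1.7]
grip_width: 0.0117
```

```bash
python3 f.py; python3 - <<'E'
from h import *
T=cam('top');S=cam('side');im=np.hstack([cv2.resize(T['img'][190:300,200:345],None,fx=2.7,fy=2.7),cv2.resize(S['img'][150:260,245:390],None,fx=2.7,fy=2.7)]); cv2.imwrite('pics/p.png',im[:,:,::-1]); print(robot.get_obs()['position'],robot.get_obs()['eef_rot'].round(3))
E
```

```text
travel -194.89270318442811 Fax -0.05633776571332529 Fy -0.5300194249933495 Fz -1.7872313319203492 z 0.09642354808118288 0.01157923899959166 mom [-0.01  0.08 -0.01]
[0.53024831 0.15499037 0.09611096] [[ 0.001 -0.47  -0.883]
 [ 0.    -0.883  0.47 ]
 [-1.    -0.    -0.001]]
```

View pics/p.png

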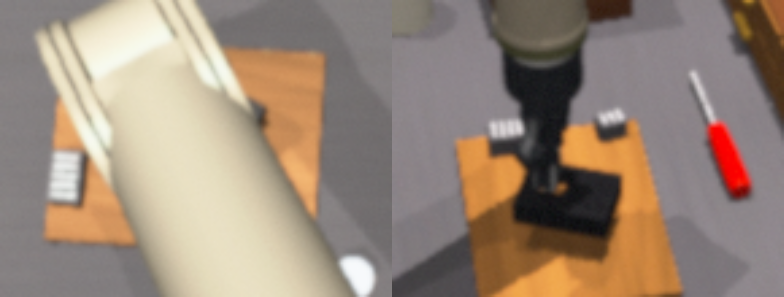

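The side view shows the cover level over the free part of the board, well clear of the type. I lower it, then feel for the board.

Emit:
play_rows(
  commands=[
    {"x": 0.008, "y": 0, "z": 0, "roll": 0},
    {"x": 0.016, "y": 0, "z": 0, "roll": 0},
    {"x": 0.022, "y": 0, "z": 0, "roll": 0},
    {"x": 0.026, "y": 0, "z": 0, "roll": 0},
    {"x": 0.029, "y": 0, "z": 0, "roll": 0},
    {"x": 0.03, "y": 0, "z": 0, "roll": 0},
    {"x": 0.031, "y": 0, "z": 0, "roll": 0},
    {"x": 0.031, "y": 0, "z": 0, "roll": 0},
    {"x": 0.031, "y": 0, "z": 0, "roll": 0},
  ],
)

```text
t: 14.75
position: [0.5301, 0.155, 0.0648]
eef_rot: [[0.0, -0.47, -0.883], [0.0, -0.883, 0.47], [-1.0, -0.0, -0.0]]
contact_force: [-0.5, 0.1, -2.7]
grip_width: 0.0114
```

Emit:
play_rows(
  commands=[
    {"x": 0.0005, "y": 0, "z": 0, "roll": 0},
    {"x": 0.001, "y": 0, "z": 0, "roll": 0},
    {"x": 0.0015, "y": 0, "z": 0, "roll": 0},
    {"x": 0.002, "y": 0, "z": 0, "roll": 0},
    {"x": 0.002, "y": 0, "z": 0, "roll": 0},
    {"x": 0.002, "y": 0, "z": 0, "roll": 0},
  ],
)

```text
t: 15.35
position: [0.5299, 0.1549, 0.0626]
eef_rot: [[0.0, -0.469, -0.883], [-0.0, -0.883, 0.469], [-1.0, 0.0, -0.0]]
contact_force: [-0.5, -0.3, -2.8]
grip_width: 0.0115
```

Emit:
play_rows(
  commands=[
    {"x": 0.0004, "y": 0, "z": 0, "roll": 0},
    {"x": 0.0007, "y": 0, "z": 0, "roll": 0},
    {"x": 0.0007, "y": 0, "z": 0, "roll": 0},
    {"x": 0.0007, "y": 0, "z": 0, "roll": 0},
  ],
)

```text
t: 15.75
position: [0.53, 0.155, 0.0622]
eef_rot: [[0.0, -0.469, -0.883], [-0.0, -0.883, 0.469], [-1.0, -0.0, -0.0]]
contact_force: [-1.9, -0.5, 3.5]
grip_width: 0.011
```

Contact came at TCP z = 62.2 mm, exactly as predicted. I let go and back away straight up.

Emit:
play_rows(
  commands=[
    {"x": 0, "y": 0, "z": 0, "roll": 0},
    {"x": 0, "y": 0, "z": 0, "roll": 0},
    {"x": 0, "y": 0, "z": 0, "roll": 0},
    {"x": 0, "y": 0, "z": 0, "roll": 0},
    {"x": 0, "y": 0, "z": 0, "roll": 0},
  ],
  hand=0.35,
)

```text
t: 16.25
position: [0.53, 0.1549, 0.0619]
eef_rot: [[0.0, -0.47, -0.883], [-0.0, -0.883, 0.47], [-1.0, -0.0, -0.0]]
contact_force: [0.4, -0.7, 0.2]
grip_width: 0.0299
```

Emit:
play_rows(
  commands=[
    {"x": -0.005, "y": 0, "z": 0, "roll": 0},
    {"x": -0.015, "y": 0, "z": 0, "roll": 0},
    {"x": -0.03, "y": 0, "z": 0, "roll": 0},
    {"x": -0.05, "y": 0, "z": 0, "roll": 0},
    {"x": -0.08, "y": 0, "z": 0, "roll": 0},
    {"x": -0.12, "y": 0, "z": 0, "roll": 0},
    {"x": -0.14, "y": 0, "z": 0, "roll": 0},
    {"x": -0.15, "y": 0, "z": 0, "roll": 0},
    {"x": -0.15, "y": 0, "z": 0, "roll": 0},
  ],
)

```text
t: 17.15
position: [0.5305, 0.1552, 0.2137]
eef_rot: [[0.003, -0.47, -0.883], [0.001, -0.883, 0.47], [-1.0, -0.002, -0.002]]
contact_force: [0.4, 0.7, 0.1]
grip_width: 0.0298
```

```bash
python3 f.py; python3 - <<'E'
from h import *
S=cam('side');save(S,'pics/s1.png');W=cam('wrist'); im=np.hstack([cv2.resize(S['img'][130:350,230:430],(400,440)),cv2.resize(W['img'],(400,300))[:,:] if 0 else cv2.copyMakeBorder(cv2.resize(W['img'],(400,300)),0,140,0,0,0)]); cv2.imwrite('pics/f.png',im[:,:,::-1])
E
```

```text
travel -195.79285053968871 Fax -0.182091760595849 Fy 0.21625807532522398 Fz -0.0843134446173112 z 0.21108589002864458 0.029986394511570563 mom [ 0.02  0.05 -0.04]
```

View pics/f.png

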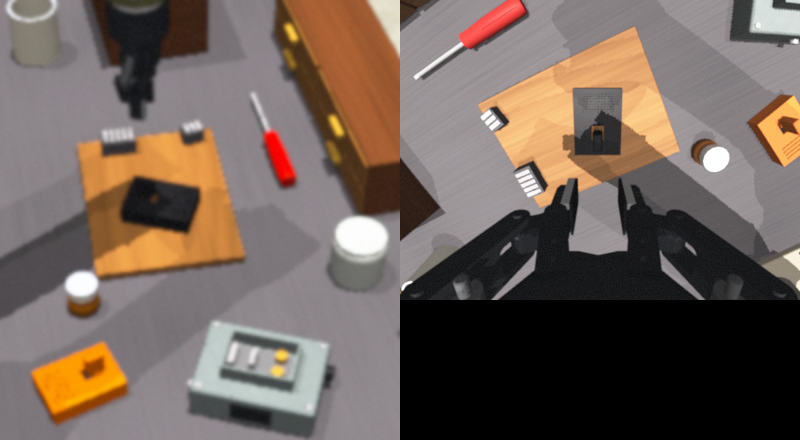

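The cover lies flat and right way up on the board, clear of the type. The box is open and everything else stands as before. I hand it in.

```bash
python3 -c "
from bench import robot
print(robot.sign_off())"
```

```text
the job is handed in; nothing more can be done
None
```

The black cover is off the drive box and lies flat, right way up and let go, on the free part of the board. I handed the job in at about 17 s of the 64 s allowed.

- **Unclipping:** I pinched the fin and pressed it in by small steps. The hard stop came at about 4.9 mm, with at most about 9 N along the push. I backed off to about 4.2 mm and lifted with the tab held in; the upward pull read about 4 N at most, of which about 2 N is the cover's weight.
- **Placing:** The cover touched the board at the height I had worked out (TCP at 62.2 mm), with about 3.5 N.
- **Last checks:** The final side and wrist pictures show the cover well clear of both pieces of type. The box collar is open, and the other things in those pictures stand as they did at the start. The mug, mallet and brush were not all in the last pictures, but the arm went nowhere near the mug and passed well above the other two. The force on the gripper was about 0 after letting go.
- **What disagreed:** The top camera's outline of the cover came out 2–6 mm small against the given size. The wrist camera's matched it to about 2 mm. The first move call was refused and ran after I took out the gripper value and filled in every field.

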